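# Park the sprung clamp jaw and load the die block

## Robot

A 6-joint arm with a two-finger parallel gripper is mounted at the origin on a cart in front of the work surface, level with it; the furniture and walls round the work are solid. World frame = base frame: x ahead of the robot, y to its left, z up, the work surface at z = 0. Lengths are in mm, angles in degrees, forces in N, time in s.
With the tool pointing down it reaches from about 300 to 875 mm from the base axis. Payload 6.4 kg.
Tool frame: the origin (TCP) lies at the very end of the fingers, on their centre line; the grasp point (between the pads) lies 19 mm behind it; z points along the fingers, y is the direction in which the jaws open and shut (so a half turn about z gives the same grasp; the last joint's range is limited). The gripper opens to 88 mm and grips with 3 to 60 N. Pads are 18 mm wide; open, the fingers measure 123 mm over their backs; the gripper's body (75 mm by 187 mm) begins 45 mm behind the grasp point.
Start: joints at [-87.221, 10.359, 92.074, -0, 77.567, -11.82], TCP at [144.945, -556.446, 209.614] pointing down, gripper open.
Joint ranges: [-171.53, 171.53], [-51.25, 118.39], [17.06, 147.69], [-65.23, 245.23], [0, 150.52], [-178.68, 178.68]. Speed limits (degrees/s): [147.25, 147.25, 172.46, 180, 180, 180].

## Interface

Orientations are given as a 3x3 rotation matrix whose columns are the frame's x, y, z axes.
In Python, from cell import env, eyes, order gives the robot as it stands. Calls block until the motion is done:
- env.move_ptp(position, orientation): joint-space move of the TCP to a pose.
- env.movel(position, ori=None, feed=150, force_limit=None): straight line of the TCP; ori=None keeps the orientation; feed is the mean speed in mm/s. With force_limit (N) it stops when the force on the tool has changed by that much, and returns True; else False.
- env.goto_joints(angles): joint-space move.
- env.command_gripper(opening, squeeze=None): opening from 0.0 (shut) to 1.0 (fully open); squeeze is the grip in N (None keeps the last); returns when the fingers have stopped.
- env.hold(seconds).
- env.solve_ik(position, orientation): joint angles nearest the present ones, or None.
- eyes.camera(name): name is "scene" or "side" or "wrist"; returns a dict with "frame" (400x640x3 uint8, red, green, blue), "z_map" (400x640 float32, mm along the optical axis (not along the pixel's ray), 0 where there is no reading), "intrinsics" (3x3 intrinsics, pixels), "view" (4x4, takes a point from world to camera coordinates); the wrist camera has in their place "tool_from_camera" (4x4, takes a point from camera to tool coordinates, whose origin is the TCP and whose axes are the flange's). Camera axes: x right, y down, z forward; pixel columns grow to the right and rows downward; lengths in mm; the calibration is good to about 2 mm. A picture is of the moment at which its call begins: read the wrist's pose just before it.
A pose or a line that the arm cannot do raises env.PlanningError and nothing moves.
- order.finish_job(): hands the job in, once; it reports no verdict.
Readings, each from a call of its own:
- env.current_t(): time.
- env.current_qpos(): joint angles.
- env.current_qd(): joint speeds.
- env.current_joint_torque(): joint torques, N m.
- env.current_eef_pos(): TCP position.
- env.current_eef_rot(): TCP orientation.
- env.current_contact_force(): force on the tool from outside, world axes, zero at the start.
- env.current_wrist_torque(): the same for the moment, N m.
- env.current_grip_width(): opening from 0.0 (shut) to 1.0 (fully open).
Only numpy, scipy, OpenCV 4.12 (cv2) and the standard library are available. Lean on these libraries where they do the work, as an engineer would, in place of code of your own. Each camera call takes 0.05 s, during which the arm holds its last target.

## Task

Load the blue spring clamp: draw its jaw open by the red knob, push the knob sideways into the holding notch so that the jaw stays open when you let go, and only then set the tan stone block with two pin holes flat, pin holes up, in the middle of the open bed, square to the jaws.

Things in the scene. Friction and masses are not known exactly. Their poses are not given: they have to be found in the camera images.
- bed (a point): Middle of the open bed of the blue spring clamp (base plate 238x88x12 mm), on its upper face, 12 mm over the bench. +x: the way the jaw opens; +y: side of the holding notch; z up. Fixed jaw face at x=-42.5 mm; moving jaw face at +2.5 shut (too narrow for the block), +42.5 parked. Jaws 50 mm wide, 26 mm above the bed, sides open. From x=80 mm an aluminium cover plate, 20 mm above the bed.
- knob_grip (a point): Centre of the round red knob, 22 mm across, 26 mm high, 61 mm above the bench, on an 8 mm pin through a J-shaped slot in the cover plate (16 mm below the knob). Bed axes: shut, it is at x=94, y=0 mm. Draw it 54 mm along +x (48 to 60 will do), push 18.5 mm along +y (14.5 to 22.5), let go: the spring pulls it back into the notch (green dot) at 40 mm draw. It turns with the clamp.
- jaw (a joint): Draw of the moving jaw and knob along the bed's +x, in m: 0 shut, 0.060 end stop, about 0.040 parked in the notch. A spring pulls it shut with 3 N at 0 and 6.5 N at 0.054; let go outside the notch it snaps shut. The knob has only 1.5 mm of side play until 0.048.
- block_mid (a point): Centre, half-way up, of the loose tan stone die block with two small pin holes in its top: 51 mm (its x) by 56 mm (its y) by 27 mm high, about 0.16 kg, lying flat on the bench. A tan bur block full of small tools and a blue wax tin lie about too; leave them out of the clamp.
Not all that is in view belongs to the job. What is shaped like the part that bears block_mid but green or purple is not meant.

How it is judged (in metres and radians):
On the way:
1. the jaw is parked in its notch and the knob let go, before the block is in the clamp (value of joint jaw between 0.036 and 0.047 m and y of knob_grip in the frame of bed above 0.012 m and distance between the grasp point and knob_grip above 0.05 m and horizontal distance between block_mid and bed above 0.06 m), for 0.2 s.
At the end, for the whole second after the job is handed in: The jaw stays parked in its notch (draw 36 to 47 mm, knob at least 12 mm to the notch side); the stone block lies flat on the bed, pin holes up, within 20 mm of its middle and within 12 degrees of square to the jaws, either way round (value of joint jaw between 0.036 and 0.047 m and y of knob_grip in the frame of bed above 0.012 m and horizontal distance between block_mid and bed below 0.02 m and z of block_mid in the frame of bed between 0.009 and 0.018 m and angle between block_mid's own z axis and vertical below 0.12 rad and (angle between the x axis of block_mid and the x axis of bed, either way round below 0.22 rad or angle between the y axis of block_mid and the x axis of bed, either way round below 0.22 rad)); the robot touches nothing.
It also fails if it takes over 48 s, if anything falls off the work surface, if the arm or the gripper's body presses on something with over 40 N, if the wrist force passes 120 N, or if a joint passes its speed limit or range.

## Working session

There is one attempt and no reset: what is moved stays moved. The work goes in short steps, each a Python script; the robot and the scene stay as the last script left them, time stands still between calls to the robot, and variables do not carry over. Pictures are saved under pics/ and viewed, and the job is handed in when it is done.

```bash
ls; mkdir -p pics; python3 - <<'E'
from cell import env, eyes, order
import cv2, numpy as np, pickle
d={}
for n in ["scene","side","wrist"]:
    c=eyes.camera(n); d[n]=c
    cv2.imwrite(f"pics/{n}0.png",c["frame"][:,:,::-1])
    print(n,c["intrinsics"].tolist(), [np.round(c[k],3).tolist() for k in c if k in("view","tool_from_camera")])
pickle.dump(d,open("c0.pkl","wb")); print(env.current_t())
E
```

```text
pics
scene [[426.67165638824514, 0.0, 314.4362677876663], [0.0, 426.67165638824514, 200.11406896208626], [0.0, 0.0, 1.0]] [[[0.994, -0.106, -0.01, -507.977], [-0.087, -0.752, -0.654, 91.328], [0.062, 0.651, -0.756, 993.543], [0.0, 0.0, 0.0, 1.0]]]
side [[433.5479572711824, 0.0, 330.5179745383862], [0.0, 433.5479572711824, 194.28382689230293], [0.0, 0.0, 1.0]] [[[0.979, -0.203, 0.005, -490.706], [-0.17, -0.832, -0.528, 101.683], [0.111, 0.517, -0.849, 1143.309], [0.0, 0.0, 0.0, 1.0]]]
wrist [[302.4176844930584, 0.0, 319.90616063582576], [0.0, 302.4176844930584, 196.804913816852], [0.0, 0.0, 1.0]] [[[0.0, -0.95, -0.314, 82.096], [1.0, 0.0, -0.0, 0.062], [0.001, -0.314, 0.95, -174.845], [0.0, 0.0, 0.0, 1.0]]]
0.15
```

View pics/scene0.png

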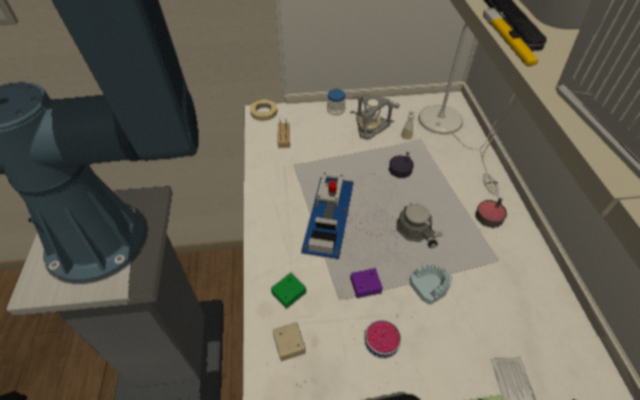

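View pics/side0.png

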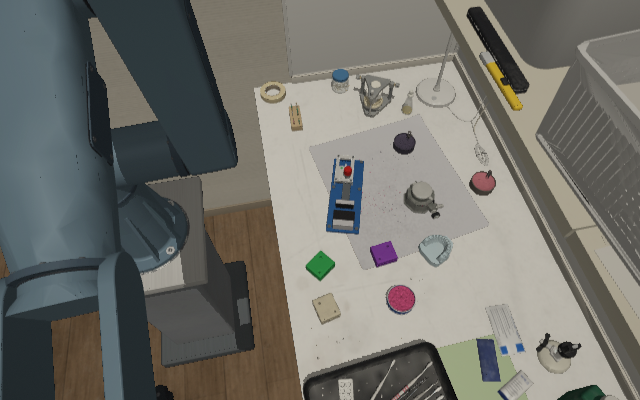

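View pics/wrist0.png

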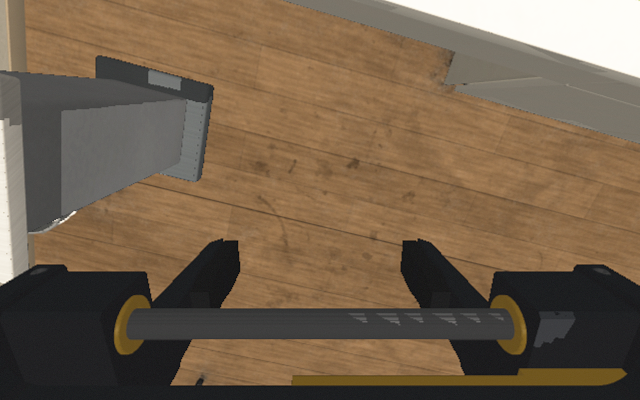

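The tan block with two pin holes is at scene (289,341) and side (326,308). The green (289,290) and purple (367,282) blocks are decoys. The small tan item at (284,133) looks like the bur block. The clamp is at (328,215) and the red knob at (333,187). Next I'll enlarge these and measure them.

```bash
cat > h.py <<'E'
import numpy as np, cv2
def ray(c,uv,z):
    K=c["intrinsics"];V=c["view"];R=V[:3,:3];t=V[:3,3]
    o=-R.T@t; d=R.T@np.linalg.inv(K)@np.array([uv[0],uv[1],1.]); return o+d*(z-o[2])/d[2]
def cloud(c,T=None):
    z=c["z_map"];K=c["intrinsics"];v,u=np.mgrid[:z.shape[0],:z.shape[1]]
    P=np.stack([(u-K[0,2])/K[0,0]*z,(v-K[1,2])/K[1,1]*z,z],-1).reshape(-1,3)
    M=np.linalg.inv(c["view"]) if T is None else T
    return (P@M[:3,:3].T+M[:3,3]).reshape(*z.shape,3)
def blob(m,uv):
    n,l,s,ce=cv2.connectedComponentsWithStats(m.astype(np.uint8)); i=l[uv[1],uv[0]]
    return l==i
E
python3 - <<'E'
import pickle,cv2,numpy as np
from h import *
d=pickle.load(open("c0.pkl","rb"))
a=d["scene"]["frame"][160:380,260:440]; b=d["side"]["frame"][140:340,290:450]
a=cv2.resize(a,None,fx=2.2,fy=2.2,interpolation=2); b=cv2.resize(b,None,fx=2.4,fy=2.4,interpolation=2)
o=np.zeros((490,790,3),np.uint8);o[:a.shape[0],:a.shape[1]]=a;o[:b.shape[0],400:400+b.shape[1]]=b
cv2.imwrite("pics/crop0.png",o[:,:,::-1])
for n,kn,bl,tb in[("scene",(333,187),(310,245),(289,341)),("side",(347,172),(332,228),(326,308))]:
    c=d[n];H=cv2.cvtColor(c["frame"],cv2.COLOR_RGB2HSV).astype(int);P=cloud(c)
    h,s,v=H[...,0],H[...,1],H[...,2]
    print(n,[H[y,x].tolist() for x,y in(kn,bl,tb)], [P[y,x].round(1).tolist() for x,y in(kn,bl,tb)])
    m=((h<8)|(h>172))&(s>150)&(v>60); 
    lab=cv2.connectedComponentsWithStats(m.astype(np.uint8)); 
    for i in range(1,lab[0]):
        if lab[2][i,4]>8: print(" red",lab[3][i].round(1),lab[2][i,4],ray(c,lab[3][i],61).round(1), np.median(P[lab[1]==i],0).round(1))
    m=(h>100)&(h<125)&(s>120)&(v>40)
    lab=cv2.connectedComponentsWithStats(m.astype(np.uint8))
    for i in range(1,lab[0]):
        if lab[2][i,4]>60: print(" blue",lab[3][i].round(1),lab[2][i,4])
    z=P[...,2]; ok=c["z_map"]>0
    g=ok&(abs(z-27)<6)&(np.hypot(*(P[...,:2]-P[tb[1],tb[0],:2]).transpose(2,0,1))<60)
    q=P[g][:,:2].astype(np.float32); print(" block",len(q),np.median(z[g]),cv2.minAreaRect(q))
E
```

```text
scene [[2, 247, 123], [15, 25, 102], [21, 80, 147]] [[559.0, 35.3, 71.9], [491.4, -94.2, 31.8], [430.7, -303.8, 26.8]]
 red [331.9 186.5] 70 [558.3  47.   61. ] [557.   39.   69.4]
 red [379.  349.4] 9 [ 589.  -351.1   61. ] [ 596.7 -335.7   17.8]
 blue [335.9  95. ] 121
 blue [330.9 219.9] 1073
 block 752 25.35696632340131 ((429.6114196777344, -298.6298522949219), (49.81333923339844, 57.011016845703125), 11.531094551086426)
side [[1, 215, 127], [106, 119, 103], [21, 54, 165]] [[553.8, 37.4, 69.2], [486.5, -89.6, 9.0], [428.1, -300.0, 22.8]]
 red [347.4 170.6] 63 [557.5  47.2  61. ] [556.1  41.2  70.7]
 blue [340.1  74.7] 150
 blue [346.9 197.4] 1051
 block 490 25.18648107156031 ((428.6183166503906, -297.8173828125), (49.98366928100586, 56.132938385009766), 12.475000381469727)
```

View pics/crop0.png

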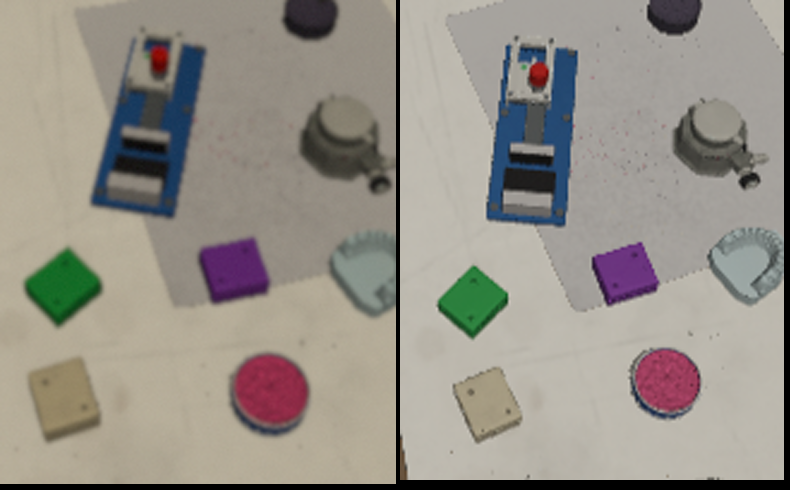

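```bash
python3 - <<'E'
import pickle,cv2,numpy as np
from h import *
d=pickle.load(open("c0.pkl","rb"))
for n,bs in[("scene",(312,250)),("side",(332,230))]:
    c=d[n];H=cv2.cvtColor(c["frame"],cv2.COLOR_RGB2HSV).astype(int);P=cloud(c)
    h,s,v=H[...,0],H[...,1],H[...,2]
    m=(h>100)&(h<125)&(s>100)&(v>35); L=cv2.connectedComponentsWithStats(m.astype(np.uint8))
    i=[i for i in range(1,L[0]) if L[2][i,4]>700][0]
    vv,uu=np.nonzero(L[1]==i); q=np.array([ray(c,(u,w),12)[:2] for u,w in zip(uu,vv)],np.float32)
    r=cv2.minAreaRect(q);print(n,"plate",r,cv2.boxPoints(r).round(1).tolist())
    m=((h<8)|(h>172))&(s>150)&(v>60)&(P[...,2]>71)&(P[...,1]>-100);print(" knobtop",m.sum(),P[m].mean(0).round(1))
    m=((h>45)&(h<85))&(s>90)&(P[...,2]>28)&(P[...,1]>-50)&(P[...,1]<120)&(P[...,0]<620);print(" green",m.sum(),P[m].mean(0).round(1))
    g=(c["z_map"]>0)&(abs(P[...,2]-27)<6)&(np.hypot(P[...,0]-429,P[...,1]+298)<60)
    print(" block corners",cv2.boxPoints(cv2.minAreaRect(P[g][:,:2].astype(np.float32))).round(1).tolist())
E
```

```text
scene plate ((545.7732543945312, 2.6812744140625), (232.9191131591797, 82.78535461425781), 72.53656005859375) [[471.29998779296875, -96.0], [550.2999877929688, -120.80000305175781], [620.2000122070312, 101.4000015258789], [541.2000122070312, 126.19999694824219]]
 knobtop 27 [558.   44.2  72.6]
 green 1 [290.7 -24.3 411.4]
 block corners [[399.5, -275.70001220703125], [410.8999938964844, -331.5], [459.70001220703125, -321.6000061035156], [448.29998779296875, -265.70001220703125]]
side plate ((544.3082275390625, 5.499053955078125), (236.608642578125, 86.64677429199219), 72.70549011230469) [[467.79998779296875, -94.5999984741211], [550.5, -120.30000305175781], [620.7999877929688, 105.5999984741211], [538.0999755859375, 131.3000030517578]]
 knobtop 27 [557.4  44.   72.9]
 green 2 [547.9  81.1  31.4]
 block corners [[398.20001220703125, -275.79998779296875], [410.29998779296875, -330.6000061035156], [459.1000061035156, -319.79998779296875], [447.0, -265.0]]
```

```bash
cat >> h.py <<'E'
def R_(deg):  # tool y along heading deg, z down
    a=np.radians(deg); y=np.array([np.cos(a),np.sin(a),0]); z=np.array([0,0,-1.]); return np.column_stack([np.cross(y,z),y,z])
def wcloud(env,eyes):
    p=np.array(env.current_eef_pos());R=np.array(env.current_eef_rot());c=eyes.camera("wrist")
    T=np.eye(4);T[:3,:3]=R;T[:3,3]=p;T=T@c["tool_from_camera"]
    c["view"]=np.linalg.inv(T); return c
E
python3 - <<'E'
from cell import env,eyes,order
from h import *
import pickle
for a in(72.6,-107.4):
  for p in([565,60,200],[570,30,42],[532,-45,20],[429,-298,20]):
    q=env.solve_ik(p,R_(a));print(a,p,None if q is None else np.round(q,0))
print(env.current_eef_rot())
E
```

```text
72.6 [565, 60, 200] [ -6.  10.  94.  -0.  76. -79.]
72.6 [570, 30, 42] [ -9.  22.  99.  -0.  59. -81.]
72.6 [532, -45, 20] [-18.  20. 105.  -0.  55. -90.]
72.6 [429, -298, 20] [ -48.   19.  107.   -0.   55. -120.]
-107.4 [565, 60, 200] [ -6.  10.  94.  -0.  76. 101.]
-107.4 [570, 30, 42] [-9. 22. 99. -0. 59. 99.]
-107.4 [532, -45, 20] [-18.  20. 105.  -0.  55.  90.]
-107.4 [429, -298, 20] [-48.  19. 107.  -0.  55.  60.]
[[ 9.67722081e-01  2.52019777e-01 -7.42378984e-05]
 [ 2.52019657e-01 -9.67721233e-01  1.30667861e-03]
 [ 2.57467262e-04 -1.28321115e-03 -9.99999144e-01]]
```

```bash
python3 - <<'E'
from cell import env,eyes,order
from h import *
import pickle
env.move_ptp([510,15,260],R_(72.6)); env.hold(0.2)
c=wcloud(env,eyes);pickle.dump(c,open("w1.pkl","wb"));cv2.imwrite("pics/w1.png",c["frame"][:,:,::-1]);print(env.current_t(),env.current_contact_force())
E
```

```text
2.8167 [ 0.11851258  0.31249117 -0.71924299]
```

View pics/w1.png

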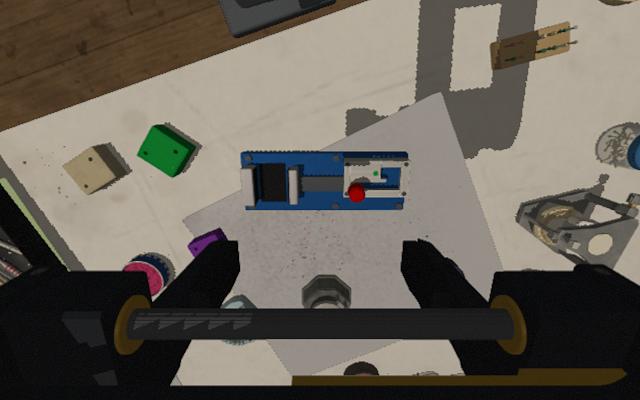

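The wrist view shows the clamp at (325,180), the knob at (356,194), the green dot at (375,173) up on the +y side, and the tan two-hole block at (95,168). The bur block is at (533,45).

```bash
python3 - <<'E'
import pickle
from h import *
c=pickle.load(open("w1.pkl","rb"));P=cloud(c)
H=cv2.cvtColor(c["frame"],cv2.COLOR_RGB2HSV).astype(int);h,s,v=H[...,0],H[...,1],H[...,2]
def comp(m,uv):
    n,l,st,ce=cv2.connectedComponentsWithStats(m.astype(np.uint8),connectivity=8)
    i=1+np.argmin([np.hypot(*(x-np.array(uv)))-(50 if a>400 else 0) for x,a in zip(ce[1:],st[1:,4])]); return l==i,ce[i],st[i]
m,ce,st=comp((h>100)&(h<125)&(s>120)&(v>40),(325,190)); vv,uu=np.nonzero(m)
q=np.array([ray(c,(u,w),12)[:2] for u,w in zip(uu,vv)],np.float32); r=cv2.minAreaRect(q);print("plate",st,r)
red=((h<8)|(h>172))&(s>150)&(v>50); red[:, :300]=0;red[:,400:]=0; red[260:]=0
print("red",red.sum(),ray(c,np.argwhere(red).mean(0)[::-1],64), "top",P[red&(P[...,2]>71)].mean(0),(red&(P[...,2]>71)).sum(),
 cv2.minEnclosingCircle(P[red&(P[...,2]>70)][:,:2].astype(np.float32)))
g=(h>45)&(h<85)&(s>90);g[:,:340]=0;g[:,420:]=0;g[250:]=0
u=np.argwhere(g).mean(0)[::-1];print("green",g.sum(),u,ray(c,u,32),P[g].mean(0))
g=(c["z_map"]>0)&(abs(P[...,2]-27)<5)&(np.hypot(P[...,0]-429,P[...,1]+298)<60)
r=cv2.minAreaRect(P[g][:,:2].astype(np.float32));print("block",r,cv2.boxPoints(r).round(1).tolist(),np.median(P[g][:,2]))
# plate centre line fits in clamp frame: jaw faces
a=np.radians(72.6);X=np.array([np.cos(a),np.sin(a)]);Y=np.array([-X[1],X[0]])
K=P[red&(P[...,2]>71)].mean(0)[:2]
E=P[...,:2]-(K-94*X); ex=E@X;ey=E@Y
jm=(abs(P[...,2]-38)<3.5)&(abs(ey)<30)&(ex<75)&(ex>-80)
b=np.histogram(ex[jm],bins=np.arange(-80,75,5));print([(int(e),int(n)) for n,e in zip(*b) if n])
print("jaw ey range",np.percentile(ey[jm],[2,50,98]))
E
```

```text
plate [ 241  152  167   58 3973] ((545.2605590820312, 9.7454833984375), (234.56080627441406, 85.46971893310547), 72.53446960449219)
red 252 [557.74783045  48.43406743  64.        ] top [557.06705118  47.88891147  73.23654352] 183 ((557.5836181640625, 47.83896255493164), 10.48292350769043)
green 31 [390.61290323 203.5483871 ] [599.26853393  91.56639203  32.        ] [535.55263505  73.58046807 142.50948144]
block ((429.29302978515625, -296.43621826171875), (50.19229507446289, 58.073184967041016), 12.342269897460938) [[398.6000061035156, -273.3999938964844], [411.0, -330.20001220703125], [460.0, -319.3999938964844], [447.6000061035156, -262.70001220703125]] 25.770047551792175
[(-65, 2), (-60, 137), (-55, 138), (-50, 141), (-45, 81), (0, 40), (5, 125), (10, 127), (15, 39)]
jaw ey range [-25.47423591   0.37868541  24.17448086]
```

```bash
cat >> h.py <<'E'
AX=72.55;_a=np.radians(AX);X=np.array([np.cos(_a),np.sin(_a),0]);Y=np.array([-X[1],X[0],0])
K0=np.array([557.4,48.0,42.5]); BED=np.array([557.4,48.0,12.])-94*X
E
python3 - <<'E'
from cell import env,eyes,order
from h import *
env.command_gripper(0.6,35)
env.move_ptp(K0+[0,0,60],R_(AX))
print(env.movel(K0,feed=80,force_limit=8),env.current_eef_pos())
env.command_gripper(0.0,35);print(env.current_grip_width()*88,env.current_contact_force(),env.current_t())
c=eyes.camera("side");cv2.imwrite("pics/s2.png",cv2.resize(c["frame"][80:280,240:440],None,fx=3,fy=3)[:,:,::-1])
c=eyes.camera("wrist");cv2.imwrite("pics/w2.png",c["frame"][:,:,::-1])
E
```

```text
False [557.75423822  47.97600623  42.73539556]
14.781815484259436 [0.34400277 2.38618091 0.23830579] 5.7833
```

View pics/w2.png

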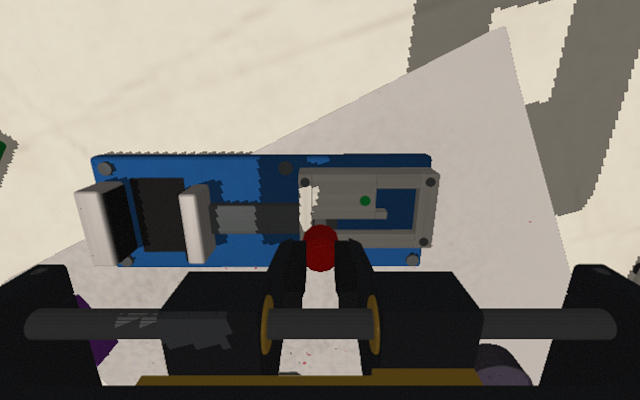

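The jaws closed to about 15 mm where 22 mm was expected. I'll check where the knob sits between the pads.

```bash
python3 - <<'E'
from cell import env,eyes,order
from h import *
c=wcloud(env,eyes);P=cloud(c);H=cv2.cvtColor(c["frame"],cv2.COLOR_RGB2HSV).astype(int);h,s,v=H[...,0],H[...,1],H[...,2]
red=((h<8)|(h>172))&(s>150)&(v>50);red[:,:290]=0;red[:,350:]=0;red[:200]=0;red[290:]=0
p=np.array(env.current_eef_pos());R=np.array(env.current_eef_rot())
q=(P[red]-p)@R; print(red.sum(),"tool-frame min/max",q.min(0).round(1),q.max(0).round(1))
for lo in range(-32,0,3):
    k=(q[:,2]>=lo)&(q[:,2]<lo+3)
    if k.sum(): print(lo,k.sum(),q[k].min(0).round(1),q[k].max(0).round(1))
print(env.current_grip_width(),env.current_contact_force(),env.current_eef_pos())
cv2.imwrite("pics/w3.png",cv2.resize(c["frame"][200:300,240:400],None,fx=5,fy=5,interpolation=0)[:,:,::-1])
E
```

```text
1258 tool-frame min/max [  -9.8   -9.4 -174.8] [81.7 10.3 -9.1]
-32 711 [ -9.8  -7.4 -32. ] [  9.6   7.7 -29. ]
-29 144 [ -8.7  -7.4 -29. ] [ 10.6   8.3 -26. ]
-26 70 [  6.7  -7.5 -25.9] [ 10.4   7.4 -23. ]
-23 68 [  5.2  -9.4 -22.9] [ 10.5   8.7 -20. ]
-20 77 [  4.8  -9.4 -20. ] [ 10.5   9.4 -17.1]
-17 65 [  4.4  -9.  -16.9] [ 10.5   9.6 -14.1]
-14 64 [  1.9  -8.6 -14. ] [ 10.6  10.3 -11. ]
-11 10 [  5.   -0.9 -10.9] [ 9.8  9.2 -9.1]
0.16965775071413425 [ 0.80673054  2.66009452 -0.57966841] [557.55727745  48.2247967   42.56445845]
```

View pics/w3.png

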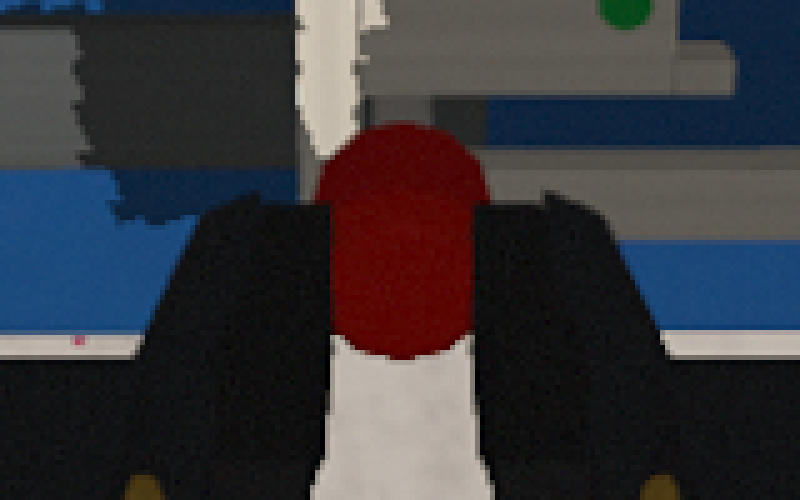

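View pics/s2.png

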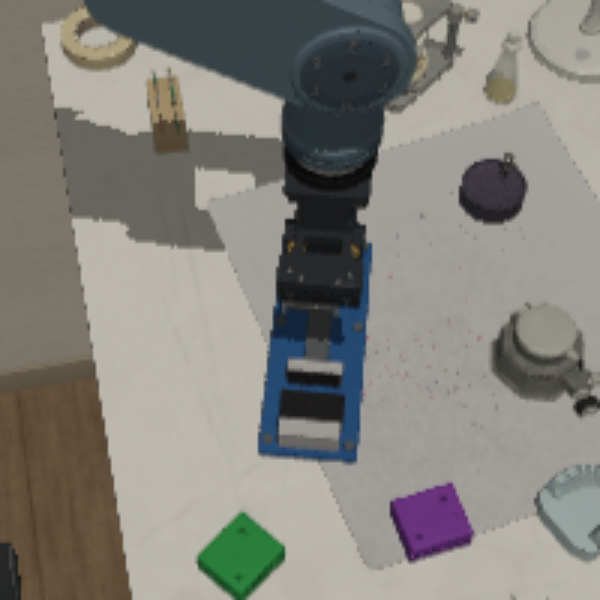

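The knob is centred between the pads (tool x from −10 to +10), so the small reading is pad compliance. I'll draw it now.

```bash
python3 - <<'E'
from cell import env,eyes,order
from h import *
for d in(20,40,54.5):
    r=env.movel(K0+d*X,feed=50,force_limit=25);F=np.array(env.current_contact_force())
    print(d,r,"act",round(float((np.array(env.current_eef_pos())-K0)@X),1),"Fx,Fy,Fz",(F@X).round(1),(F@Y).round(1),F[2].round(1),env.current_grip_width())
    if r: break
c=wcloud(env,eyes);cv2.imwrite("pics/w4.png",c["frame"][:,:,::-1]);print(env.current_t())
E
```

```text
20 False act 20.1 Fx,Fy,Fz -3.8 0.5 0.4 0.17004423769175633
40 False act 39.7 Fx,Fy,Fz -5.0 0.4 -0.1 0.16529665262360668
54.5 False act 53.9 Fx,Fy,Fz -5.8 -0.5 0.8 0.16614767152727797
7.525
```

View pics/w4.png

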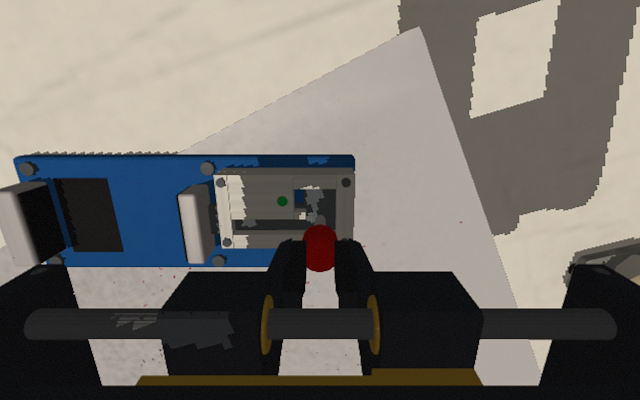

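The spring force matches the given values and the jaw is drawn. Next I'll push the knob sideways, ease it back to the notch and release.

```bash
python3 - <<'E'
from cell import env,eyes,order
from h import *
def rep(n,r):
    F=np.array(env.current_contact_force());e=np.array(env.current_eef_pos())-K0
    print(n,r,"x,y",(e@X).round(1),(e@Y).round(1),"F",(F@X).round(1),(F@Y).round(1),F[2].round(1))
r=env.movel(K0+54.5*X+18.5*Y,feed=40,force_limit=20);rep("side",r)
if not r:
    r=env.movel(K0+41*X+18.5*Y,feed=40,force_limit=12);rep("back",r)
c=wcloud(env,eyes);cv2.imwrite("pics/w5.png",c["frame"][:,:,::-1]);print(env.current_t())
E
```

```text
side False x,y 53.7 19.0 F -5.9 0.9 1.7
back False x,y 40.5 18.7 F -6.1 0.0 0.3
8.675
```

View pics/w5.png

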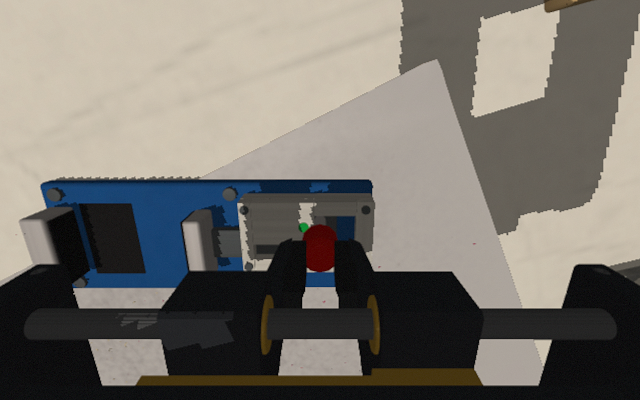

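```bash
python3 - <<'E'
from cell import env,eyes,order
from h import *
import pickle
env.command_gripper(0.65);env.hold(0.2)
env.movel(K0+41*X+18.5*Y+[0,0,150],feed=200)
env.hold(0.3);c=eyes.camera("side");pickle.dump(c,open("s6.pkl","wb"));cv2.imwrite("pics/s6.png",cv2.resize(c["frame"][130:260,300:420],None,fx=4,fy=4,interpolation=2)[:,:,::-1])
B=np.array([429,-297.5,0]);R=R_(12.3)
env.command_gripper(1.0)
env.move_ptp(B+42*R[:,0]+[0,0,210],R);env.hold(.2)
c=wcloud(env,eyes);pickle.dump(c,open("w6.pkl","wb"));cv2.imwrite("pics/w6.png",c["frame"][:,:,::-1]);print(env.current_t())
P=cloud(c);g=(c["z_map"]>0)&(abs(P[...,2]-27)<4)&(np.hypot(P[...,0]-429,P[...,1]+298)<50)
r=cv2.minAreaRect(P[g][:,:2].astype(np.float32));print("block",r,cv2.boxPoints(r).round(1).tolist(),np.median(P[g][:,2]))
c=eyes.camera("scene");cv2.imwrite("pics/sc6.png",cv2.resize(c["frame"][160:270,280:380],None,fx=4,fy=4,interpolation=2)[:,:,::-1])
E
```

```text
13.1417
block ((429.314453125, -295.2992858886719), (49.67572784423828, 56.30338668823242), 11.835293769836426) [[399.20001220703125, -272.79998779296875], [410.79998779296875, -327.8999938964844], [459.3999938964844, -317.79998779296875], [447.8999938964844, -262.70001220703125]] 25.976514008887648
```

View pics/w6.png

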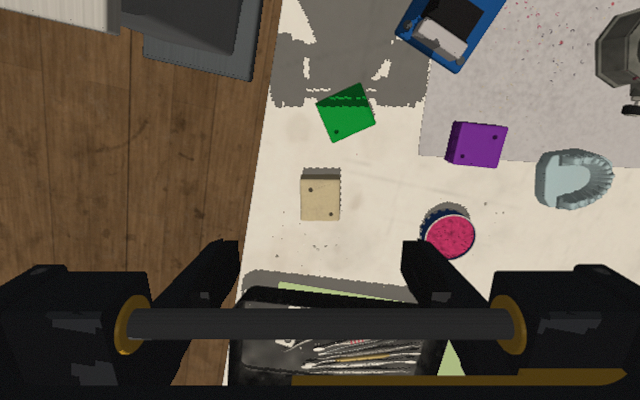

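View pics/sc6.png

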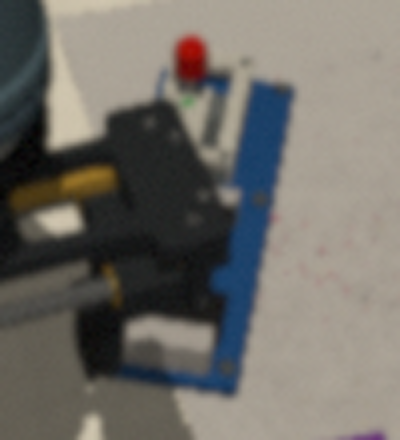

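In the scene crop the knob stays up at the notch after release. The wrist view shows the two-hole tan block at (320,197), clear of its neighbours. I'll check the park numerically, then pick.

```bash
python3 - <<'E'
from cell import env,eyes,order
from h import *
import pickle,sys
c=pickle.load(open("s6.pkl","rb"));P=cloud(c);H=cv2.cvtColor(c["frame"],cv2.COLOR_RGB2HSV).astype(int);h,s,v=H[...,0],H[...,1],H[...,2]
m=((h<8)|(h>172))&(s>150)&(v>50)&(P[...,2]>55)&(P[...,2]<90)&(abs(P[...,0]-555)<60)&(P[...,1]>0)
k=P[m].mean(0)-K0 if m.sum() else np.zeros(3)
print("knob dx,dy",m.sum(),k@X,k@Y)
R=R_(12.0);B=np.array([429.2,-296,4.])
env.movel(B+[0,0,60],R,feed=250)
r=env.movel(B,feed=100,force_limit=10);print(r,env.current_eef_pos())
if r: sys.exit()
env.command_gripper(0.0,35);w=env.current_grip_width();print("width",w*88)
if w*88<38: sys.exit()
env.movel(B+[0,0,150],feed=150);env.hold(.2);print(env.current_contact_force(),env.current_grip_width()*88,env.current_t())
c=wcloud(env,eyes);cv2.imwrite("pics/w7.png",c["frame"][:,:,::-1])
c=eyes.camera("side");cv2.imwrite("pics/s7.png",cv2.resize(c["frame"][130:330,270:440],None,fx=3,fy=3,interpolation=2)[:,:,::-1])
E
```

```text
knob dx,dy 57 33.776162244136245 18.43792448135564
False [ 429.61753246 -296.39040586    4.58767212]
width 0.3638059505266757
```

```bash
python3 - <<'E'
from cell import env,eyes,order
from h import *
print(env.current_grip_width(),env.current_contact_force(),env.current_eef_pos())
c=wcloud(env,eyes);cv2.imwrite("pics/w7b.png",c["frame"][:,:,::-1])
c=eyes.camera("side");cv2.imwrite("pics/s7b.png",cv2.resize(c["frame"][130:330,270:440],None,fx=3,fy=3,interpolation=2)[:,:,::-1])
E
```

```text
0.004134158528712224 [ 0.6351209  -0.48007996  0.40507492] [ 429.20125469 -295.98596062    3.99362911]
```

View pics/w7b.png

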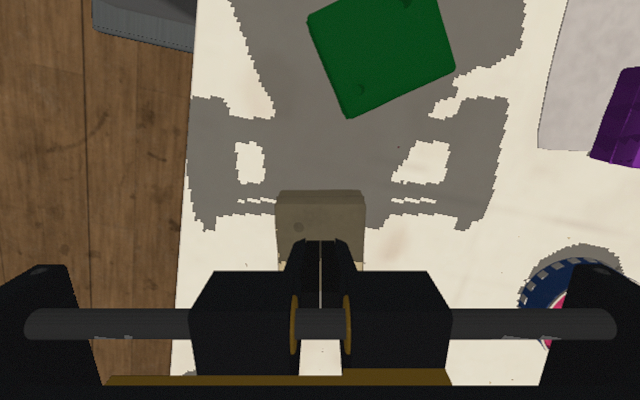

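View pics/s7b.png

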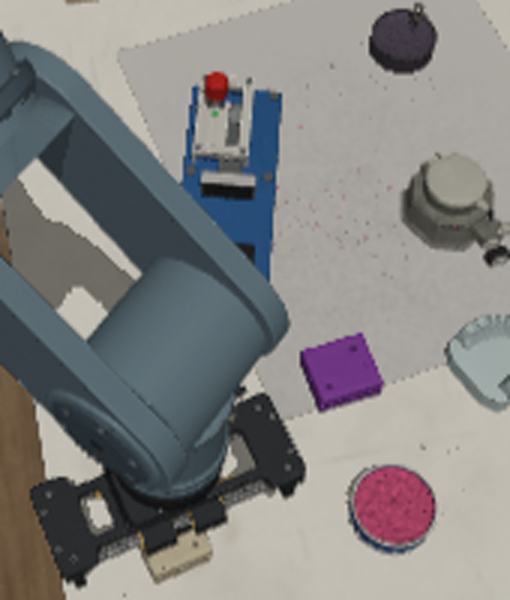

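The jaws are fully shut, so the block isn't between them. I'll find where it is before moving.

```bash
python3 - <<'E'
from cell import env,eyes,order
from h import *
c=wcloud(env,eyes);P=cloud(c);H=cv2.cvtColor(c["frame"],cv2.COLOR_RGB2HSV)
p=np.array(env.current_eef_pos());R=np.array(env.current_eef_rot())
for u,v in[(320,195),(300,228),(340,228),(285,250),(355,250),(350,262),(300,208),(320,270)]:
    print((u,v),P[v,u].round(1),((P[v,u]-p)@R).round(1),H[v,u])
g=(abs(P[...,2]-26)<3)&(H[...,0]>12)&(H[...,0]<30)&(H[...,1]>40)&(np.hypot(P[...,0]-429,P[...,1]+290)<70)
r=cv2.minAreaRect(P[g][:,:2].astype(np.float32));print(g.sum(),r,cv2.boxPoints(r).round(1).tolist())
cv2.imwrite("pics/w8.png",cv2.resize(c["frame"][180:320,240:400],None,fx=5,fy=4,interpolation=0)[:,:,::-1])
for n in("scene","side"):
    c=eyes.camera(n);P=cloud(c)
    g=(abs(P[...,2]-26)<5)&(np.hypot(P[...,0]-429,P[...,1]+298)<75);H=cv2.cvtColor(c["frame"],cv2.COLOR_RGB2HSV);g&=(H[...,0]>12)&(H[...,0]<30)&(H[...,1]>40)
    print(n,g.sum(),P[g].min(0) if g.any() else 0,P[g].max(0) if g.any() else 0)
E
```

```text
(320, 195) [ 423.7 -268.4   13.1] [28.2  0.4 -9.1] [20 72 82]
(300, 228) [ 416.2 -287.7   20.8] [ 10.9 -11.  -16.8] [22 80 80]
(340, 228) [ 437.5 -280.4   26.7] [ 13.5  11.4 -22.7] [21 77 93]
(285, 250) [ 410.3 -300.4   26. ] [ -0.3 -19.4 -21.9] [21 79 94]
(355, 250) [ 449.  -292.1   26. ] [ -0.3  20.2 -22. ] [19 81 94]
(350, 262) [ 440.9 -283.2   56.9] [ 10.1  14.1 -52.9] [113  51  20]
(300, 208) [ 413.8 -273.6   26.3] [ 25.1 -10.4 -22.3] [20 77 96]
(320, 270) [ 429.  -293.5   51.4] [  2.5   0.4 -47.4] [ 21  70 110]
4122 ((427.7842102050781, -289.13543701171875), (49.96248245239258, 42.75696563720703), 11.99251651763916) [[398.8999938964844, -273.3999938964844], [407.79998779296875, -315.20001220703125], [456.70001220703125, -304.8999938964844], [447.79998779296875, -263.0]]
scene 353 [ 405.89730531 -330.42182571   21.00191861] [ 458.07776462 -294.73952647   30.6447295 ]
side 167 [ 406.64192491 -328.9024206    21.34939577] [ 457.46006512 -300.68570304   30.915211  ]
```

View pics/w8.png

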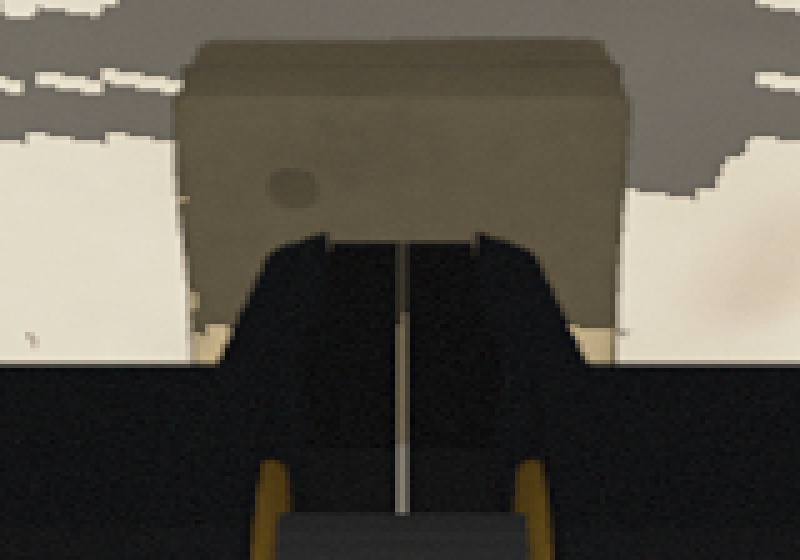

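```bash
python3 - <<'E'
from cell import env,eyes,order
from h import *
c=wcloud(env,eyes);P=cloud(c)
p=np.array(env.current_eef_pos());R=np.array(env.current_eef_rot())
for u,v in[(312,243),(328,243),(310,250),(330,250),(310,265),(330,280),(300,300),(320,240),(320,237)]:
    print((u,v),c["z_map"][v,u],P[v,u].round(1),((P[v,u]-p)@R).round(1))
q=((P-p)@R); m=(abs(q[...,1])<16)&(q[...,0]<14)&(q[...,0]>-20)&(q[...,2]>-45); m&=c["frame"].max(2)<40
print(m.sum(), np.sort(q[m][:,2])[-8:], q[m].max(0))
print("block-top shadowless", env.current_t())
E
```

```text
(312, 243) 158.29047 [ 423.6 -287.8   36.1] [  9.2  -3.8 -32.1]
(328, 243) 159.55673 [ 431.9 -286.6   35. ] [  8.6   4.6 -31. ]
(310, 250) 150.87016 [ 422.7 -287.9   43.9] [  9.3  -4.6 -39.9]
(330, 250) 150.83195 [ 432.5 -285.8   44. ] [  9.3   5.4 -40. ]
(310, 265) 136.69762 [ 423.1 -287.4   58.7] [  9.7  -4.2 -54.7]
(330, 280) 127.93033 [ 432.  -287.    68.4] [  8.3   4.6 -64.4]
(300, 300) 116.63822 [ 420.4 -290.3   80.6] [  7.4  -7.4 -76.6]
(320, 240) 161.27483 [ 427.6 -286.8   32.9] [  9.3   0.4 -28.9]
(320, 237) 167.59584 [ 427.9 -288.    26.7] [  8.1   0.4 -22.7]
717 [-29.31547461 -29.27195678 -29.22327184 -29.11437723 -29.094389
 -29.05770706 -23.24367645 -21.57458141] [ 11.3907431   14.47571687 -21.57458141]
block-top shadowless 16.3
```

The depth image puts the real fingertips about 28 mm behind the reported TCP, at z≈33 when TCP z reads 4. That explains both the narrow knob reading (gripped on its dome) and the jaws closing above the block. I'll confirm it with a gentle guarded touch on the block's top, which is known to be at z=27.

```bash
python3 - <<'E'
from cell import env,eyes,order
from h import *
p=np.array(env.current_eef_pos())
try:
    r=env.movel([p[0],p[1],-10],feed=20,force_limit=4);print(r,env.current_eef_pos(),env.current_contact_force())
except env.PlanningError as e: print("PE",e)
print(env.current_t())
E
```

```text
True [ 429.33472789 -296.13826952   -1.82081217] [-1.19582673  0.04270281  5.00701361]
16.725
```

Confirmed: contact came at TCP z = −1.8, so the tips are 28.8 mm short of the reported TCP. I'll correct for that and pick again.

```bash
python3 - <<'E'
from cell import env,eyes,order
from h import *
import sys
B=np.array([429.0,-296,-24.3])
env.movel([429.3,-296,30],feed=150)
env.command_gripper(1.0,35)
r=env.movel(B,feed=80,force_limit=8);print(r,env.current_eef_pos(),env.current_contact_force())
if r: sys.exit()
env.command_gripper(0.0,35);w=env.current_grip_width();print("width",w*88,env.current_t())
if w*88<38: sys.exit()
env.movel(B+[0,0,150],feed=150);env.hold(.2);print(env.current_contact_force(),env.current_grip_width()*88,env.current_t())
c=wcloud(env,eyes);cv2.imwrite("pics/w9.png",c["frame"][:,:,::-1])
E
```

```text
False [ 429.18847142 -296.20982966  -24.15025461] [0.95640925 0.21717655 0.19888382]
width 50.5118284542992 19.8917
[ 0.09634449  0.20415453 -1.79087501] 50.44693078232493 21.2417
```

```bash
ls pics
```

```text
crop0.png
s2.png
s6.png
s7b.png
sc6.png
scene0.png
side0.png
w1.png
w2.png
w3.png
w4.png
w5.png
w6.png
w7b.png
w8.png
w9.png
wrist0.png
```

View pics/w9.png

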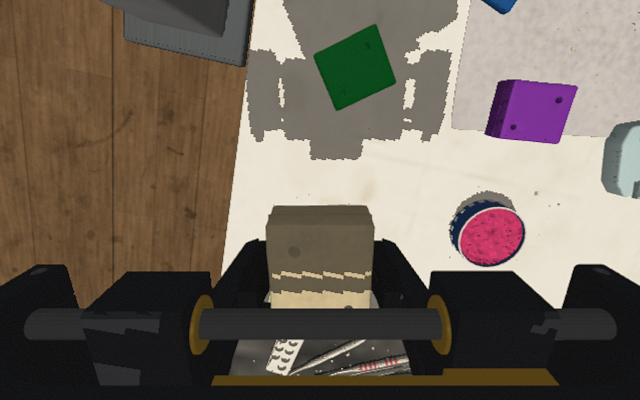

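The block is held at 50.5 mm and level, with about 1.7 N of weight. I'll move over the bed and check the park before lowering.

```bash
python3 - <<'E'
from cell import env,eyes,order
from h import *
p=np.array([BED[0],BED[1],110.])
env.move_ptp(p,R_(AX-90));env.hold(.2);print(BED,env.current_eef_pos(),env.current_t())
c=wcloud(env,eyes);cv2.imwrite("pics/w10.png",c["frame"][:,:,::-1])
P=cloud(c);H=cv2.cvtColor(c["frame"],cv2.COLOR_RGB2HSV).astype(int);h,s,v=H[...,0],H[...,1],H[...,2]
m=((h<8)|(h>172))&(s>150)&(v>40)&(P[...,2]>72)&(P[...,2]<80)
k=P[m].mean(0)-BED;print("knob",m.sum(),k@X,k@Y)
e=P-BED;ex=e@X;ey=e@Y
j=(abs(P[...,2]-38)<3)&(abs(ey)<24)&(ex>25)&(ex<75);print("jaw",j.sum(),np.percentile(ex[j],[1,50,99]) if j.any() else 0)
q=(P-np.array(env.current_eef_pos()))@np.array(env.current_eef_rot())
t=(H[...,0]>12)&(H[...,0]<30)&(s>40)&(q[...,2]>-60)&(q[...,2]<-30)&(abs(q[...,1])<30);print("held",t.sum(),np.percentile(q[t],[1,99],axis=0).round(1).tolist())
E
```

```text
[529.21189945 -41.67402627  12.        ] [529.20609801 -42.89786479 110.08183431] 22.5583
knob 535 131.70914665877086 17.96040490560573
jaw 929 [43.21323271 50.67921422 56.29625142]
held 10388 [[-16.4, -24.1, -51.6], [28.3, 24.6, -31.5]]
```

View pics/w10.png

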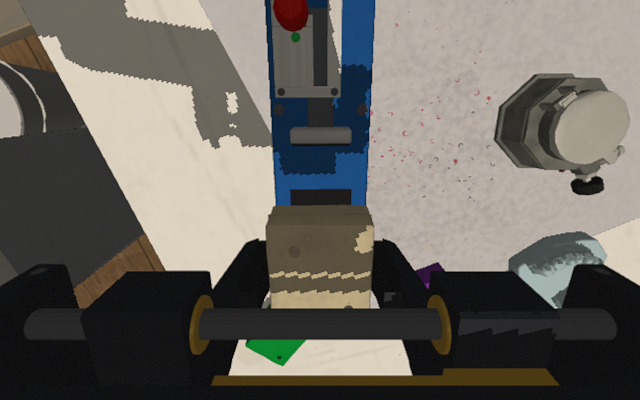

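The jaw is parked (face at about +43 mm, knob at y=18 mm), and the held block is centred and square over the bed. Lowering it now.

```bash
python3 - <<'E'
from cell import env,eyes,order
from h import *
p=np.array([BED[0],BED[1],0.])
env.movel(p+[0,0,20],feed=120)
r=env.movel(p+[0,0,-12.8],feed=40,force_limit=5);print(r,env.current_eef_pos(),env.current_contact_force())
env.command_gripper(0.8);env.hold(.2)
env.movel(p+[0,0,110],feed=150)
b=p-110*X+[0,0,190]
env.movel(b,feed=250);env.hold(.3)
c=wcloud(env,eyes);cv2.imwrite("pics/w11.png",c["frame"][:,:,::-1])
P=cloud(c);H=cv2.cvtColor(c["frame"],cv2.COLOR_RGB2HSV).astype(int);h,s,v=H[...,0],H[...,1],H[...,2]
e=P-BED;ex=e@X;ey=e@Y
m=((h<8)|(h>172))&(s>150)&(v>40)&(P[...,2]>70)&(P[...,2]<80)&(ex>80)&(ex<150)
print("knob",m.sum(),ex[m].mean(),ey[m].mean())
t=(abs(P[...,2]-39)<4)&(h>12)&(h<30)&(s>40)&(abs(ex)<41)&(abs(ey)<45)
r=cv2.minAreaRect(np.column_stack([ex[t],ey[t]]).astype(np.float32));print("block in bed",r,np.median(P[t][:,2]),np.std(P[t][:,2]));print(env.current_t(),env.current_contact_force())
E
```

```text
True [528.50701516 -41.48370651 -12.15965785] [-1.21769033  0.36798221  4.13498687]
knob 0 nan nan
block in bed ((0.12926673889160156, 0.6950092315673828), (54.45257568359375, 49.238433837890625), 0.0823468565940857) 38.19521873210695 0.8158056403123415
26.9583 [ 0.03309973 -0.1144539   0.16376024]<stdin>:14: RuntimeWarning: Mean of empty slice.
  ret = ret.dtype.type(ret / rcount)
```

View pics/w11.png

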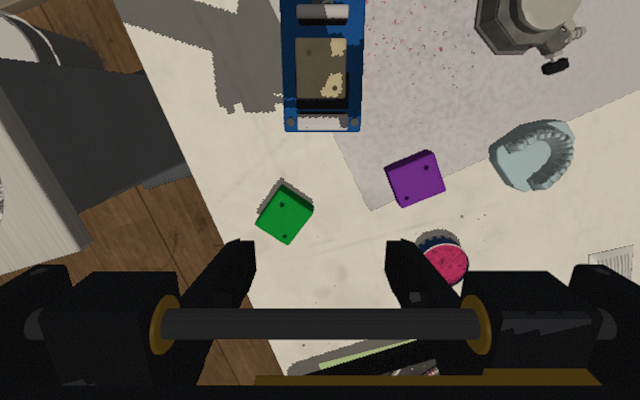

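The block lies flat at (320,75) between the jaws, with its holes up. It is about 0.7 mm off centre and square to 0.1°. The knob is out of this frame, so I'll check it with the fixed cameras and then hand in.

```bash
python3 - <<'E'
from cell import env,eyes,order
from h import *
n=0
for name in("side","scene"):
    c=eyes.camera(name);H=cv2.cvtColor(c["frame"],cv2.COLOR_RGB2HSV).astype(int);h,s,v=H[...,0],H[...,1],H[...,2];P=cloud(c);e=P-BED
    m=((h<8)|(h>172))&(s>150)&(v>50)&(abs(e@Y)<40)&(e@X>60)&(e@X<170)
    k=ray(c,np.argwhere(m).mean(0)[::-1],61)-BED if m.any() else np.zeros(3); print(name,m.sum(),"knob",k@X,k@Y)
    n+=m.any() and 128<k@X<143 and k@Y>12
    cv2.imwrite(f"pics/end_{name}.png",cv2.resize(c["frame"][130:270,270:440],None,fx=4,fy=4,interpolation=2)[:,:,::-1])
if n: order.finish_job();print("done",env.current_t())
E
```

```text
side 0 knob 0.0 0.0
scene 7 knob 129.40615017259378 13.09110728274771
the job is handed in; nothing more can be done
the job is handed in; nothing more can be done
```

View pics/end_side.png

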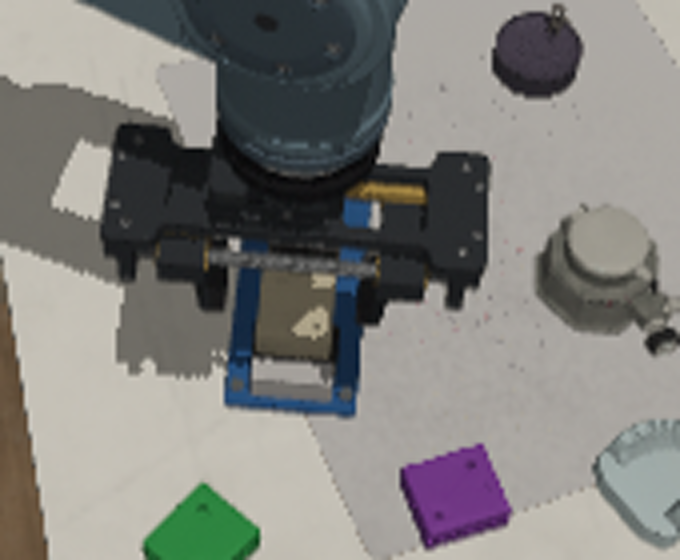

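I parked the clamp's jaw in its notch and let the knob go. I then set the tan two-hole block flat on the bed, holes up, and handed the job in at about 27 s of the 48 s allowed. No verdict is reported.

**Last checks**
- **Block:** it is about 0.7 mm off the middle and square to about 0.1°. Its top is at 38 mm and level (39 mm expected).
- **Jaw and knob before placing:** the jaw face was at about +43 mm. The knob was at x≈132, y≈18 mm in bed axes, which is about 38 mm of draw.
- **Robot:** it was clear of everything, with contact force around 0.2 N.

**What disagreed or failed**
- **Fingertips:** they end about 29 mm short of the reported TCP (seen in the depth image and confirmed by a guarded touch). Because of this I gripped the knob near its dome, though the draw still worked. My first try at the block closed above it without moving it. The second try used the corrected height.
- **Final knob check was weak:** the arm hid the knob in the side view. The scene view showed only 7 of its pixels, giving x≈129, y≈13 mm, which is biased by the partial view. I accepted that because the moving jaw still showed open in the last wrist picture.

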